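# Fit the drive stem, then take the grating disc out of its case and hold it over the stem

## Task

Get the hand-cranked food processor ready for grating: slip the loose drive stem upright over the spindle in the middle of the bowl, fully down, and let go of it. Then lift the hinged lid of the disc case well open, draw out the grating disc and bring it over the bowl so that I can check its teeth before it goes on: finish still holding the disc level and steady, teeth up, centred over the stem with about 6 cm of air between stem and disc, touching nothing but your fingers. Leave the funnel, the jar on the tiles and the crank lid where they stand.

Things in the scene. Friction and masses are not known exactly. Their poses are not given: they have to be found in the camera images.
- bowl: Clear bowl, fixed by its suction foot; 160 mm outside at the rim, 154 at the foot, 105 high, wall 4, floor 8 thick, open-topped. Upright steel spindle in its middle: 12 mm diameter, 60 tall above the floor (top 68 above the shelf), last 10 mm tapering to 6. D-shaped handle on the +x side, out to 127 mm from the axis, below the rim. Origin: centre of underside; z up along the spindle.
- stem: Loose white drive stem, 92 mm tall, 60 g, standing on its foot: tube 30 mm diameter up to 82 mm, flange 40 diameter x 6 at the foot, 12 mm square tip 10 tall on the closed top. Bore opens at the foot, 15 diameter, 76 deep (1.5 clear of the spindle all round). Origin: centre of underside; z up. Fully down its foot rests on the bowl floor, origin 8 mm above the bowl's, tip 100 mm above the shelf.
- case: Grey plastic disc case fixed to the shelf, 148 x 148 mm and 48 mm high without its lid, walls and floor 6 mm. Origin: centre of the underside; z up, +x towards the hinge, which runs along y; the lid's pull is on the -x side.
- flap (a joint): Angle of the case's hinged lid, rad: 0 shut, 2.1 fully open (stop). Plain lid, 90 g, 4 mm thick, 152 x 148 mm, nearly free hinge: let go below about 1.2 rad it falls shut, beyond about 1.8 it falls open and rests against its stop; in between it may stay. Past upright the pull is on the far side of the lid from the case.
- flap_hinge (a point): Middle of the lid's hinge axis: 77 mm from the case's centre towards the case's +x, 48 mm above the shelf; the axis is the case's y. Its frame turns with the lid.
- flap_pull (a point): Point inside the lid's pull, an upright rounded tab 24 mm long (away from the hinge), 12 thick (along the hinge), rising 24 above the lid's top face, which is 52 above the shelf when shut. The point is 136 mm from the hinge, mid tab, 14 above that face. Pinched across its 12 mm the tab can turn between the fingers as the lid swings. Frame turns with the lid.
- disc: Grating disc, 120 g, hidden under the lid, flat on the case floor with about 8 mm of room round it: plate 120 mm diameter, 6 thick, small steel teeth up to 2.5 mm on top; in the middle of the top a round hub, 24 mm diameter, rising 30 above the plate (36 above the underside), by which it is taken. Origin: centre of the plate's underside; z up, the toothed side.
- funnel: Bystander: orange funnel standing on its wide mouth, 92 mm diameter, 92 mm high. Origin: centre of the underside.
- jar: Bystander: closed glass jar with black twist cap, standing on the tiles (five like it stand on the rack), 50 mm diameter, 92 mm high. Origin: centre of the underside.
- crank_lid: Bystander: the processor's flat round crank lid, 164 mm diameter and 14 mm thick, with a crank arm and upright knob on top (67 mm high in all). Origin: centre of the underside.

How it is judged:
By the outcome, as a careful person would: the job done as asked, in the order asked, and still so for the second after the job is handed in, while the arm keeps its last pose, push and grip.
It also fails if it takes over 70 s, if anything falls off the work surface, if the arm or the gripper's body presses on something with over 40 N, if the wrist force passes 120 N, or if a joint passes its speed limit or range.

## Robot

A 6-joint arm with a two-finger parallel gripper is mounted at the origin on the work surface. World frame = base frame: x ahead of the robot, y to its left, z up, the work surface at z = 0. Lengths are in mm, angles in rad, forces in N, time in s.
With the tool pointing down it reaches from about 275 to 750 mm from the base axis. Payload 10.2 kg.
Tool frame: the origin (TCP) lies midway between the tips of the shut fingers; the grasp point (between the pads) lies 19 mm behind it; z points along the fingers, y is the line along which they close (so a half turn about z gives the same grasp; the last joint's range is limited). The gripper opens to 85 mm and grips with 20 to 120 N. Pads are 22 mm wide; open, the fingers measure 114 mm over their backs; the gripper's body (76 mm by 85 mm) begins 54 mm behind the grasp point. The pads swing forward as they close: fully open they stand 13 mm farther back than shut.
Start: joints at [-1.474, 0.313, 1.498, -0, 1.331, -0.223], TCP at [165.035, -498.392, 204.294] pointing down, gripper open.
Joint ranges: [-2.94, 2.94], [-0.97, 2.17], [0.19, 2.56], [-1.23, 4.37], [0.02, 3.11], [-2.88, 2.88]. Speed limits (rad/s): [2.39, 2.39, 3.01, 3.14, 3.14, 3.14].

## Interface

Orientations are given as a unit quaternion [w, x, y, z].
In Python, from rig import ctrl gives the robot as it stands.
- The arm moves only by the tool send_rows, never from a script. Its argument "targets" is a list of rows, each a list of 7 numbers: the closure, from -1 (fully open) to 1 (shut), so that 0 is half open, then the shift along the tool's x, y, z in m, then the turn, a rotation vector about the tool's x, y, z in rad. In form: [[claw, dx, dy, dz, ax, ay, az], ...]. A call has exactly 10 rows; each row shifts and turns the commanded pose from where the row before left it, along the tool's axes as they then stand; what a row does not reach is not made up. A row lasts 1/8 s, in which the tool goes at most 62.5 mm and 10.7 degrees, less where a joint would pass 70% of its speed; a pose out of reach is approached as far as the arm can. A call with a gripper value outside its range is refused whole. The fingers move at their own pace and stop on an object; "squeeze" is the grip in N (left out, the last holds). Time passes only in rows, so rows that do not move let the fingers close, or fill a call up. It gives the time, the measured TCP pose, the force, the opening and the grip force at its end, in the units of the state.
- ctrl.sense(): the state, without advancing time (a new reading comes with each control period).
- ctrl.capture(name): name is "side" or "top"; returns a dict with "img" (420x560x3 uint8, red, green, blue), "camera_matrix" (3x3 intrinsics, pixels), "k1" (the pictures are not rectified: a ray, as slopes to the right and down, at radius r is drawn at 1 + k1 r^2 times it, then the intrinsics apply), "R" (3x3) and "t" (3): a world point X has camera coordinates R X + t. Camera axes: x right, y down, z forward; pixel columns grow to the right and rows downward; lengths in mm; the calibration is good to about 2 mm. A picture is of the moment at which its call begins. There is no depth.
- ctrl.finish_job(): hands the job in; it is judged then, once.
Trained networks look in a picture, given as the dict that the camera call returned (one of the last four; its "shot" number tells which), for a name from the list of things; names that differ only in an ending like _2 or _b are one class to them, and where a whole thing is asked for, a point or a joint stands for the part that bears it (a point fixed in the world has none). Each returns a list of dicts, best first, with "score" (0 to 1); they miss things now and then, are a little off and sometimes report something else, mostly with a low value. They report only what shows in the picture. A call takes as long as a camera call.
- ctrl.boxes_of(query, picture): "extent" ([left, top, width, height] in pixels, round what is visible of it).
- ctrl.landmark_of(query, picture): "point" ([column, row] in pixels: a listed point, or the origin of a listed thing).
The state is a dict: "time_s": time; "joints": joint angles; "dq": joint speeds; "tau": joint torques, N m; "eef_pos": TCP position; "ee_rot": TCP orientation; "force": force on the tool from outside, world axes, zero at the start; "wrist_torque": the same for the moment, N m; "grip_width": opening from 0.0 (shut) to 1.0 (fully open); "grip_force": force on a finger pad.
Only numpy, scipy, OpenCV 4.12 (cv2) and the standard library are available. Lean on these libraries where they do the work, as an engineer would, in place of code of your own. Each camera call takes 0.05 s, during which the arm holds its last target. There are 200 camera calls.

## Working session

There is one attempt and no reset: what is moved stays moved. The work goes in short steps, Python scripts to look and compute and a tool call to move; the robot and the scene stay as the last step left them, time stands still between calls to the robot, and variables do not carry over. Pictures are saved under pics/ and viewed, at most 10 in all, crops included, and the job is handed in when it is done.

Besides the shell and the picture viewer there is one more tool, called after ">>>" as name(argument=value, ...), one argument or row to a line, values as JSON. send_rows: Moves the arm, as the interface text tells. Its arguments: {"type":"object","properties":{"targets":{"type":"array"},"squeeze":{"type":"number"}},"required":["targets"]}

```bash
ls; mkdir -p pics
cat > h.py <<'E'
from rig import ctrl
import numpy as np, cv2
def ray(c,px):
    K=np.array(c["camera_matrix"]);R=np.array(c["R"]);t=np.array(c["t"])
    d=np.array([(px[0]-K[0,2])/K[0,0],(px[1]-K[1,2])/K[1,1]]);s=d.copy()
    for _ in range(20): s=d/(1+c["k1"]*(s@s))
    return -R.T@t, R.T@np.array([s[0],s[1],1])
def atz(c,px,z):
    o,d=ray(c,px); return o+d*(z-o[2])/d[2]
def proj(c,X):
    K=np.array(c["camera_matrix"]);p=np.array(c["R"])@np.array(X,float)+np.array(c["t"])
    s=p[:2]/p[2]; s=s*(1+c["k1"]*(s@s)); return np.array([K[0,0]*s[0]+K[0,2],K[1,1]*s[1]+K[1,2]])
def tri(c1,p1,c2,p2):
    o1,d1=ray(c1,p1);o2,d2=ray(c2,p2)
    A=np.stack([d1,-d2],1);u=np.linalg.lstsq(A,o2-o1,rcond=None)[0]
    a=o1+d1*u[0];b=o2+d2*u[1];return (a+b)/2,np.linalg.norm(a-b)
def save(c,n): cv2.imwrite(f"pics/{n}.png",c["img"][:,:,::-1])
E
python3 - <<'E'
from h import *
np.set_printoptions(precision=1,suppress=True)
s=ctrl.capture("side");t=ctrl.capture("top")
save(s,"s0");save(t,"t0")
for c in(s,t): print(-np.array(c["R"]).T@np.array(c["t"]))
for n in["bowl","stem","case","flap_hinge","flap_pull","funnel","jar","crank_lid"]:
    a=ctrl.landmark_of(n,s);b=ctrl.landmark_of(n,t)
    print(n,[(np.array(q["point"]),round(q["score"],2)) for q in a[:2]],[(np.array(q["point"]),round(q["score"],2)) for q in b[:2]])
    if a and b: print("   tri",*tri(s,a[0]["point"],t,b[0]["point"]))
print(ctrl.sense())
im=np.hstack([s["img"],t["img"]])
E
```

```text
pics
[377.5 887.4 757.7]
[ 440.1  -29.4 1446.7]
bowl [] [(array([145.4, 208.8]), 0.61), (array([346.1, 224.3]), 0.55)]
stem [(array([270.8, 233.4]), 0.77)] [(array([277.4, 211.6]), 0.46)]
   tri [581.8 -10.9   3.4] 11.952152157066964
case [(array([273.4, 236.2]), 0.7), (array([284.8, 291.1]), 0.6)] [(array([212.6, 233. ]), 0.9)]
   tri [511.9 193.2 169. ] 42.64218246489454
flap_hinge [(array([251.4, 279. ]), 0.81)] [(array([208.6, 210.5]), 0.75)]
   tri [576.5 227.1  46.3] 6.0616210403747255
flap_pull [(array([309.8, 275.6]), 0.83)] [(array([214.3, 251.6]), 0.69)]
   tri [435.1 199.6  67.7] 6.048455107854705
funnel [(array([222.1, 225.2]), 0.69)] [(array([276.8, 167.6]), 0.67)]
   tri [738.7  -7.2   6.4] 7.568769166764065
jar [(array([223.3, 376.2]), 0.57)] [(array([145. , 208.2]), 0.62)]
   tri [578.6 464.5  -2.9] 11.838145205335067
crank_lid [(array([302.6, 162.4]), 0.49)] [(array([408.4, 212.3]), 0.78), (array([215.7, 249.4]), 0.27)]
   tri [ 575.7 -481.8   -0.9] 4.150001527113052
{'time_s': 0.9, 'joints': array([-1.5,  0.3,  1.5,  0. ,  1.3, -0.2]), 'dq': array([-0.,  0.,  0.,  0.,  0.,  0.]), 'tau': array([ -0. , -41.2, -26. ,  -0. ,   0. ,  -0. ]), 'eef_pos': array([ 165. , -498.4,  204.3]), 'ee_rot': array([-0. ,  1. ,  0.2,  0. ]), 'force': array([0.4, 0.3, 0.5]), 'wrist_torque': array([-0.,  0.,  0.]), 'grip_force': 0.0, 'grip_width': 1.0012360975575487}
```

View pics/s0.png

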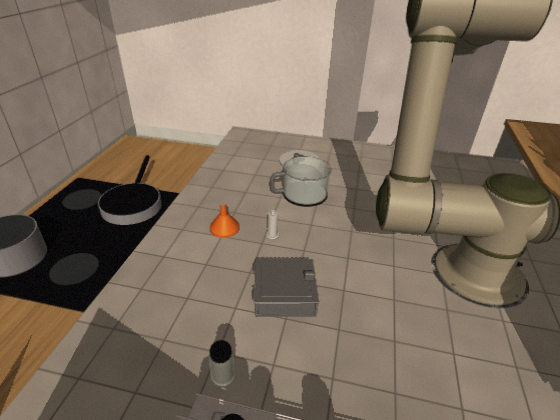

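View pics/t0.png

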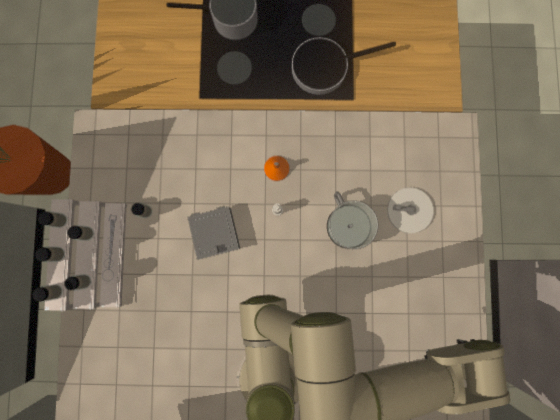

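Side: stem at (272,225), bowl (306,182), case (285,288) with pull at (309,274). Top: stem (278,210), bowl (351,226), case (214,233), with the hinge on the upper (+x) side. Now a zoomed montage with projected estimates.

```bash
cat > m.py <<'E'
from h import *
np.set_printoptions(precision=1,suppress=True)
s=ctrl.capture("side");t=ctrl.capture("top")
def crop(c,x,y,w,h,f,):
    return cv2.resize(c["img"][y:y+h,x:x+w],None,fx=f,fy=f,interpolation=cv2.INTER_CUBIC)
A=np.hstack([crop(t,180,195,80,75,5),crop(t,310,185,80,75,5)])
B=np.hstack([crop(s,240,245,100,56,4)[:,:400],crop(s,250,150,100,56,4)])
cv2.imwrite("pics/m.png",np.vstack([A,B])[:600,:,::-1])
for n in["bowl","stem"]:
    for c in(s,t): print(n,[(np.array(q["extent"]),round(q["score"],2)) for q in ctrl.boxes_of(n,c)[:2]])
E
python3 m.py
```

```text
bowl [(array([270.3, 157.1,  63.8,  48.6]), 0.67)]
bowl [(array([323.6, 192.3,  57.6,  59.4]), 0.82)]
stem [(array([265.9, 210.7,  11.2,  30.8]), 0.51), (array([253.1, 256.4,  64.8,  62.2]), 0.16)]
stem [(array([269.7, 206. ,  15.7,   9.7]), 0.46)]
```

View pics/m.png

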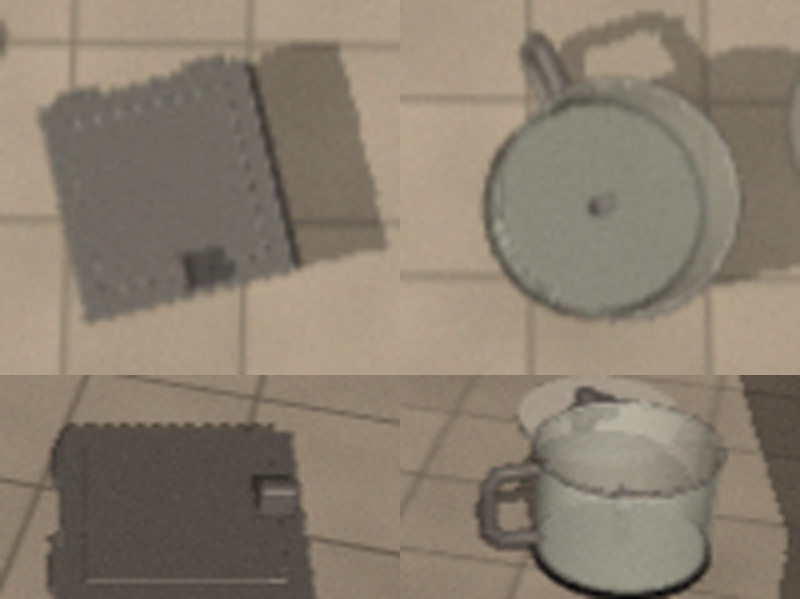

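```bash
cat > fit.py <<'E'
from h import *
from scipy.optimize import least_squares as LS
np.set_printoptions(precision=3,suppress=True)
s=ctrl.capture("side");t=ctrl.capture("top")
th=np.linspace(0,6.283,90)
def ext(c,x,y,circ):
    P=np.concatenate([[proj(c,(x+r*np.cos(a),y+r*np.sin(a),z)) for a in th] for r,z in circ])
    return np.r_[P.min(0),P.max(0)]
def fit(circ,bs,bt,x0):
    f=lambda p:np.r_[ext(s,*p,circ)-bs,ext(t,*p,circ)-bt]
    f=(lambda g:lambda p:np.nan_to_num(g(p)))(f)
    r=LS(f,x0);return r.x,r.fun
print("bowl",*fit([(80,105),(77,0)],[282.5,156,332,205.5],[327.4,200,378,249],(520,-230)))
print("stem",*fit([(20,0),(20,6),(15,82),(6,92)],[265.9,210.7,277.1,241.5],[np.nan,np.nan,np.nan,np.nan],(580,-10)))
print("spindle top cam",atz(t,(350.3,225.8),66))
px=np.array([(40,108),(248,63),(297,265),(85,320)])/5+[180,195]
def g(p):
    c,si=np.cos(p[2]),np.sin(p[2]);f=[]
    for (a,b),q in zip([(77,74),(77,-74),(-75,-74),(-75,74)],px):
        f+=list(proj(t,(p[0]+c*a-si*b,p[1]+si*a+c*b,52))-q)
    return f
r=LS(g,(510,200,.2));print("case",r.x,r.fun)
E
python3 fit.py
python3 - <<'E'
from h import *
s=ctrl.capture("top")
print(proj(s,(582,-11,92)),proj(s,(582,-11,0)))
im=s["img"][195:225,262:295].astype(int)
v,u=np.where(im.min(2)>185); print(u.min()+262,u.max()+262,v.min()+195,v.max()+195,len(u), im.min(2).max())
E
```

```text
bowl [ 525.851 -266.111] [ 0.87  -0.631 -0.849 -0.235 -0.388  0.431 -0.115 -0.267]
stem [582.874   0.623] [-1.038  0.356  1.036 -0.375  0.     0.     0.     0.   ]
spindle top cam [ 523.591 -261.135   66.   ]
case [495.667 206.258   0.247] [-0.182 -0.303 -0.075 -1.363  0.016  1.199  0.236  0.43 ]
[276.88142523 207.29558191] [277.20342296 209.9756877 ]Traceback (most recent call last):
  File "<stdin>", line 5, in <module>
    return umr_minimum(a, axis, None, out, keepdims, initial, where)
ValueError: zero-size array to reduction operation minimum which has no identity
```

```bash
cat > d.py <<'E'
from h import *
from scipy.spatial.transform import Rotation as Ro
import sys
# d.py x y z yaw [tilt about case y] -> shift & turn in present tool axes
def delta(x,y,z,yaw,T=0.,cy=None):
    st=ctrl.sense(); q=st["ee_rot"]; R=Ro.from_quat([q[1],q[2],q[3],q[0]])
    a=yaw/2; G=Ro.from_quat([np.cos(a),np.sin(a),0,0])
    if T: G=Ro.from_rotvec(T*np.array([-np.sin(yaw),np.cos(yaw),0]))*G
    d=R.inv().apply(np.array([x,y,z])-st["eef_pos"])
    print("pos",st["eef_pos"].round(1),"q",np.round(q,4),"d mm",d.round(1),"turn",(R.inv()*G).as_rotvec().round(3),"d in goal axes",G.inv().apply(np.array([x,y,z])-st["eef_pos"]).round(1))
    print("F",st["force"].round(1),"grip",round(st["grip_width"],3),round(st["grip_force"],1),"t",st["time_s"])
if __name__=="__main__": delta(*map(float,sys.argv[1:]))
E
python3 d.py 582 -8 180 0.25
```

```text
pos [ 165.  -498.4  204.3] q [-0.      0.9872  0.1592  0.    ] d mm [ 550.  -334.4   24.3] turn [-0.   -0.    0.07] d in goal axes [ 525.3 -372.    24.3]
F [ 0.3  0.6 -0.2] grip 0.996 0.0 t 1.35
```

>>> send_rows(
  targets=[
    [-1,0,0,0,0,0,0.07],
    [-1,0.04,-0.029,0,0,0,0],
    [-1,0.04,-0.029,0,0,0,0],
    [-1,0.04,-0.029,0,0,0,0],
    [-1,0.04,-0.029,0,0,0,0],
    [-1,0.04,-0.029,0,0,0,0],
    [-1,0.04,-0.029,0,0,0,0],
    [-1,0.04,-0.029,0,0,0,0],
    [-1,0.04,-0.029,0,0,0,0],
    [-1,0.04,-0.029,0,0,0,0],
  ],
  squeeze=25,
)

```text
time_s: 2.6
eef_pos: [450.3, -155.1, 204.5]
ee_rot: [0.0, 0.992, 0.125, 0.0]
force: [1.1, -1.4, -0.1]
grip_width: 1.0
grip_force: 0.0
```

```bash
python3 d.py 582 -8 46 0.25
python3 - <<'E'
from h import *
t=ctrl.capture("top");save(t,"t1");s=ctrl.capture("side")
for n in ("bowl","stem"):
  for c in (s,t): print(n,ctrl.landmark_of(n,c)[:2],ctrl.boxes_of(n,c)[:1])
im=t["img"]; cv2.imwrite("pics/z1.png",np.vstack([np.hstack([cv2.resize(im[195:225,260:310],None,fx=8,fy=8,interpolation=2),cv2.resize(im[210:240,325:375],None,fx=8,fy=8,interpolation=2)]),np.hstack([cv2.resize(s["img"][205:245,250:300],None,fx=8,fy=8,interpolation=2),cv2.resize(s["img"][150:190,285:335],None,fx=8,fy=8,interpolation=2)])])[:,:,::-1])
E
```

```text
pos [ 450.3 -155.1  204.5] q [2.000e-04 9.922e-01 1.246e-01 2.000e-04] d mm [ 163.9 -110.1  158.5] turn [ 0. -0. -0.] d in goal axes [ 164.  -110.   158.5]
F [ 1.1 -1.4 -0.1] grip 1.0 0.0 t 2.6
bowl [{'point': [304.0, 193.5], 'score': 0.58}] [{'extent': [271.9, 157.3, 63.0, 49.3], 'score': 0.91}]
bowl [{'point': [345.9, 226.1], 'score': 0.75}] [{'extent': [327.0, 191.1, 52.5, 55.2], 'score': 0.93}]
stem [{'point': [269.5, 233.6], 'score': 0.62}] [{'extent': [266.5, 208.1, 10.0, 34.2], 'score': 0.59}]
stem [{'point': [279.5, 214.5], 'score': 0.48}] [{'extent': [188.4, 208.7, 48.1, 53.1], 'score': 0.6}]
```

View pics/z1.png

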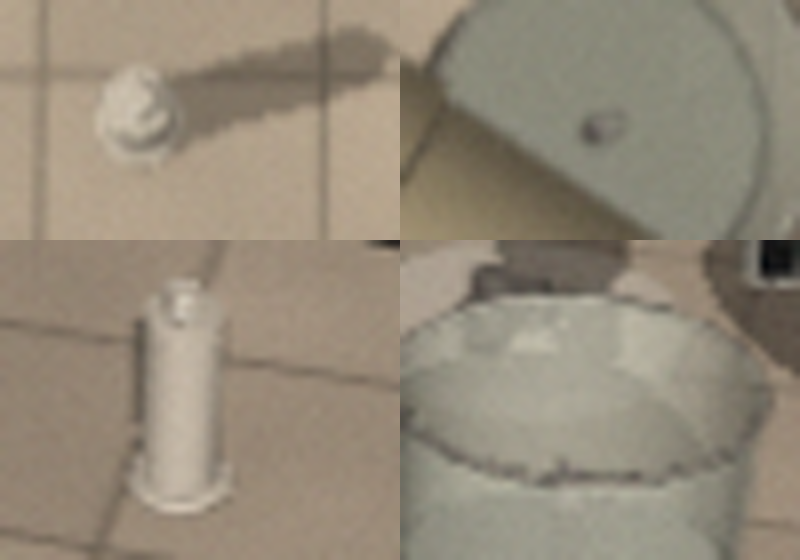

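Run:
```python
from h import *
np.set_printoptions(precision=1,suppress=True)
t=ctrl.capture("top");s=ctrl.capture("side")
P=lambda u,v,ou,ov:(u/8+ou-.44,v/8+ov-.44)
print("stem",atz(t,P(139,118,260,195),6),atz(t,P(138,103,260,195),82))
print("spindle base/tip",atz(t,P(195,130,325,210),8),atz(t,P(217,121,325,210),68),"mid",atz(t,P(203,127,325,210),38))
print("stem side foot",atz(s,P(181,477,250,205-30),6),atz(s,P(183,300,250,205-30),82))
# bowl rim circle samples from the side image (rim z=105)
for X in [(524,-263,105)]:
  th=np.linspace(0,6.28,60);Q=np.array([proj(s,(X[0]+80*np.cos(a),X[1]+80*np.sin(a),105)) for a in th]);print(Q.min(0),Q.max(0))
# rim visible in zoom: top row 293, bottom row 483, left<400, right 772
print("obs top",150+(293-240)/8-.44,"bot",150+(483-240)/8-.44,"right",285+372/8-.44)
# stem side check px
print(proj(s,(582,-8,6)),proj(s,(582,-8,82)),"obs",P(181,477,250,175),P(183,300,250,175))
```

```text
stem [583.8 -10.1   6. ] [582.6 -10.6  82. ]
spindle base/tip [ 527. -266.    8.] [ 527.3 -265.5   68. ] mid [ 526.5 -264.6   38. ]
stem side foot [582.1  -5.    6. ] [584.9 -14.1  82. ]
[283.9 155.8] [331.6 179.6]
obs top 156.185 bot 179.935 right 331.06
[272.5 233.6] [272.9 213.4] obs (272.185, 234.185) (272.435, 212.06)
```

>>> send_rows(
  targets=[
    [-1,0.0412,-0.0269,0,0,0,0],
    [-1,0.0412,-0.0269,0,0,0,0],
    [-1,0.0413,-0.0269,0.01,0,0,0],
    [-1,0.0413,-0.027,0.02,0,0,0],
    [-1,0,0,0.035,0,0,0],
    [-1,0,0,0.035,0,0,0],
    [-1,0,0,0.035,0,0,0],
    [-1,0,0,0.0235,0,0,0],
    [0,0,0,0,0,0,0],
    [0.5,0,0,0,0,0,0],
  ],
  squeeze=20,
)

```text
time_s: 4.45
eef_pos: [583.2, -11.6, 46.9]
ee_rot: [0.0, 0.992, 0.124, 0.001]
force: [-0.8, -0.1, 0.9]
grip_width: 0.604
grip_force: 0.0
```

>>> send_rows(
  targets=[
    [1,0,0,0,0,0,0],
    [1,0,0,0,0,0,0],
    [0,0,0,0,0,0,0],
    [-0.3,0,0,0,0,0,0],
    [-0.3,0,0,0,0,0,0.18],
    [-0.3,0,0,0,0,0,0.18],
    [-0.3,0,0,0,0,0,0.18],
    [-0.3,0,0,0,0,0,0.18],
    [-0.3,0,0,0,0,0,0.18],
    [-0.3,0,0,0,0,0,0.18],
  ],
)

```text
time_s: 5.7
eef_pos: [582.5, -11.3, 45.6]
ee_rot: [0.0, 0.914, -0.406, -0.0]
force: [0.6, -0.0, -0.2]
grip_width: 0.649
grip_force: 0.0
```

```bash
python3 d.py 583.5 -10 46 1.82
```

```text
pos [582.5 -11.3  45.6] q [ 0.000e+00  9.139e-01 -4.060e-01 -2.000e-04] d mm [-0.3 -1.6 -0.4] turn [-0.     0.    -2.656] d in goal axes [ 1.   1.3 -0.4]
F [ 0.6 -0.  -0.2] grip 0.649 0.0 t 5.7
```

>>> send_rows(
  targets=[
    [1,0,0,0,0,0,0],
    [1,0,0,0,0,0,0],
    [1,0,0,0,0,0,0],
    [1,0,0,0,0,0,0],
    [0,0,0,0,0,0,0],
    [-0.3,0,0,0,0,0,0],
    [-0.3,0,0,0,0,0,-0.18],
    [-0.3,0,0,0,0,0,-0.18],
    [-0.3,0,0,0,0,0,-0.18],
    [-0.3,0,0,0,0,0,-0.18],
  ],
)

```text
time_s: 6.95
eef_pos: [582.6, -11.4, 45.8]
ee_rot: [-0.0, 0.999, -0.052, -0.0]
force: [-0.6, 0.1, -0.0]
grip_width: 0.652
grip_force: 0.0
```

>>> send_rows(
  targets=[
    [-0.3,0,0,0,0,0,-0.18],
    [-0.3,0,0,0,0,0,-0.18],
    [0.3,0,0,0,0,0,0],
    [1,0,0,0,0,0,0],
    [1,0,0,0,0,0,0],
    [1,0,0,0,0,0,0],
    [1,0,0,0,0,0,0],
    [1,0,0,0,0,0,0],
    [1,0,0,0,0,0,0],
    [1,0,0,0,0,0,0],
  ],
  squeeze=30,
)

```text
time_s: 8.2
eef_pos: [582.7, -11.4, 45.9]
ee_rot: [0.0, 0.992, 0.125, 0.0]
force: [-0.1, -0.3, 4.0]
grip_width: 0.333
grip_force: 29.8
```

```bash
python3 d.py 526.5 -265 120 0.25
python3 - <<'E'
from h import *
t=ctrl.capture("top");s=ctrl.capture("side");save(s,"s2")
im=t["img"]; cv2.imwrite("pics/z2.png",np.hstack([cv2.resize(im[185:235,255:305],None,fx=8,fy=8,interpolation=2),cv2.resize(s["img"][200:250,250:300],None,fx=8,fy=8,interpolation=2)])[:,:,::-1])
E
```

```text
pos [582.7 -11.4  45.9] q [1.000e-04 9.922e-01 1.245e-01 2.000e-04] d mm [-117.1  231.9  -74. ] turn [ 0. -0. -0.] d in goal axes [-117.2  231.8  -74.1]
F [-0.1 -0.3  4. ] grip 0.333 29.8 t 8.2
```

View pics/z2.png

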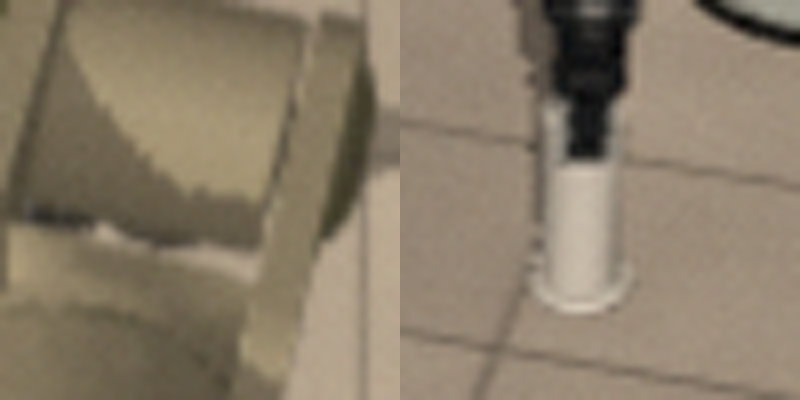

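>>> send_rows(
  targets=[
    [1,0,0,-0.04,0,0,0],
    [1,0,0,-0.045,0,0,0],
    [1,0,0,-0.045,0,0,0],
    [1,-0.019,0.0377,0,0,0,0],
    [1,-0.02,0.039,0,0,0,0],
    [1,-0.02,0.039,0,0,0,0],
    [1,-0.02,0.039,0,0,0,0],
    [1,-0.02,0.039,0,0,0,0],
    [1,-0.0189,0.039,0,0,0,0],
    [1,0,0,0,0,0,0],
  ],
)

```text
time_s: 9.55
eef_pos: [524.8, -268.0, 174.8]
ee_rot: [-0.001, 0.992, 0.123, -0.001]
force: [-0.4, 0.7, -0.9]
grip_width: 0.327
grip_force: 29.9
```

>>> send_rows(
  targets=[
    [1,0,0,0.025,0,0,0],
    [1,0,0,0.021,0,0,0],
    [1,0,0,0,0,0,0],
    [1,0,0,0.01,0,0,0],
    [1,0,0,0.005,0,0,0],
    [1,0,0,0.004,0,0,0],
    [1,0,0,0.004,0,0,0],
    [1,0,0,0,0,0,0],
    [1,0,0,0,0,0,0],
    [1,0,0,0,0,0,0],
  ],
)

```text
time_s: 10.8
eef_pos: [526.0, -266.0, 107.0]
ee_rot: [0.0, 0.992, 0.125, 0.0]
force: [-0.8, 1.1, 0.2]
grip_width: 0.331
grip_force: 29.9
```

```bash
python3 d.py 526 -266 54 0.25
python3 - <<'E'
from h import *
t=ctrl.capture("top");s=ctrl.capture("side")
im=t["img"]; cv2.imwrite("pics/z3.png",np.hstack([cv2.resize(im[190:260,315:385],None,fx=5,fy=5,interpolation=2),cv2.resize(s["img"][140:210,270:340],None,fx=5,fy=5,interpolation=2)])[:,:,::-1])
E
```

```text
pos [ 526. -266.  107.] q [1.000e-04 9.922e-01 1.246e-01 1.000e-04] d mm [ 0. -0. 53.] turn [ 0. -0. -0.] d in goal axes [ 0. -0. 53.]
F [-0.8  1.1  0.2] grip 0.331 29.9 t 10.8
```

>>> send_rows(
  targets=[
    [1,0,0,0.004,0,0,0],
    [1,0,0,0.004,0,0,0],
    [1,0,0,0.004,0,0,0],
    [1,0,0,0.004,0,0,0],
    [1,0,0,0.002,0,0,0],
    [1,0,0,0,0,0,0],
    [1,0,0,0,0,0,0],
    [1,0,0,0,0,0,0],
    [1,0,0,0,0,0,0],
    [1,0,0,0,0,0,0],
  ],
)

```text
time_s: 12.15
eef_pos: [525.9, -266.0, 88.8]
ee_rot: [0.0, 0.992, 0.125, 0.0]
force: [-0.0, 0.2, -1.1]
grip_width: 0.335
grip_force: 29.9
```

Run:
```python
from rig import ctrl
s=ctrl.sense();print(s["force"],s["wrist_torque"],s["eef_pos"],s["grip_width"])
```

```text
[-0.00973016  0.18378753 -1.12877723] [-0.03978263 -0.00284536  0.02998686] [ 525.90241329 -265.96864191   88.8214131 ] 0.3348071105428921
```

>>> send_rows(
  targets=[
    [1,0,0,0.008,0,0,0],
    [1,0,0,0.008,0,0,0],
    [1,0,0,0.008,0,0,0],
    [1,0,0,0.006,0,0,0],
    [1,0,0,0.003,0,0,0],
    [1,0,0,0.001,0,0,0],
    [1,0,0,0.001,0,0,0],
    [1,0,0,0.0005,0,0,0],
    [1,0,0,0,0,0,0],
    [1,0,0,0,0,0,0],
  ],
)

```text
time_s: 13.4
eef_pos: [526.2, -266.2, 53.9]
ee_rot: [0.0, 0.992, 0.125, 0.0]
force: [-1.2, 0.4, 6.1]
grip_width: 0.333
grip_force: 30.5
```

>>> send_rows(
  targets=[
    [0.2,0,0,0,0,0,0],
    [-0.3,0,0,0,0,0,0],
    [-0.3,0,0,0,0,0,0],
    [-0.3,0,0,-0.02,0,0,0],
    [-0.3,0,0,-0.04,0,0,0],
    [-0.3,0,0,-0.045,0,0,0],
    [-0.3,0,0,-0.045,0,0,0],
    [-0.3,0,-0.03,-0.02,0,0,0],
    [-0.3,0,-0.045,0,0,0,0],
    [-0.3,0,-0.045,0,0,0,0],
  ],
)

```text
time_s: 14.65
eef_pos: [495.7, -148.5, 223.3]
ee_rot: [-0.0, 0.992, 0.124, 0.0]
force: [0.8, -0.4, 0.1]
grip_width: 0.649
grip_force: 0.0
```

>>> send_rows(
  targets=[
    [-0.3,0,-0.045,0,0,0,0],
    [-0.3,0,-0.045,0,0,0,0],
    [-0.3,0,-0.045,0,0,0,0],
    [-0.3,0,-0.045,0,0,0,0],
    [-0.3,0,-0.02,0,0,0,0],
    [-0.3,0,0,0,0,0,0],
    [-0.3,0,0,0,0,0,0],
    [-0.3,0,0,0,0,0,0],
    [-0.3,0,0,0,0,0,0],
    [-0.3,0,0,0,0,0,0],
  ],
)

```text
time_s: 15.9
eef_pos: [446.8, 43.8, 223.3]
ee_rot: [-0.0, 0.992, 0.124, -0.0]
force: [0.1, -0.2, 0.5]
grip_width: 0.648
grip_force: 0.0
```

Run:
```python
from h import *
np.set_printoptions(precision=1,suppress=True)
t=ctrl.capture("top");s=ctrl.capture("side");save(t,"t4");save(s,"s4")
R=lambda a:cv2.resize(a,(400,300),interpolation=2)
cv2.imwrite("pics/z4.png",np.vstack([np.hstack([R(t["img"][190:250,310:390]),R(s["img"][150:210,265:345])]),np.hstack([R(t["img"][195:270,165:265]),R(s["img"][245:320,240:340])])])[:,:,::-1])
for n in("flap_pull","flap_hinge","stem"):
  a=ctrl.landmark_of(n,s);b=ctrl.landmark_of(n,t);print(n,a[:1],b[:1])
  if a and b: print(tri(s,a[0]["point"],t,b[0]["point"]))
c=ctrl.sense();print(c["eef_pos"],c["time_s"])
```

```text
flap_pull [{'point': [311.2, 276.0], 'score': 0.57}] [{'point': [216.2, 250.8], 'score': 0.76}]
(array([435. , 194. ,  61.4]), np.float64(0.2730229232879252))
flap_hinge [{'point': [250.5, 277.9], 'score': 0.79}] [{'point': [206.4, 210.8], 'score': 0.81}]
(array([575.7, 233.1,  56.1]), np.float64(8.498953099131262))
stem [{'point': [307.8, 192.4], 'score': 0.45}] [{'point': [350.4, 229.6], 'score': 0.57}]
(array([ 515.8, -272.5,   -1.3]), np.float64(3.316933754553368))
[446.8  44.1 223.3] 16.3
```

View pics/z4.png

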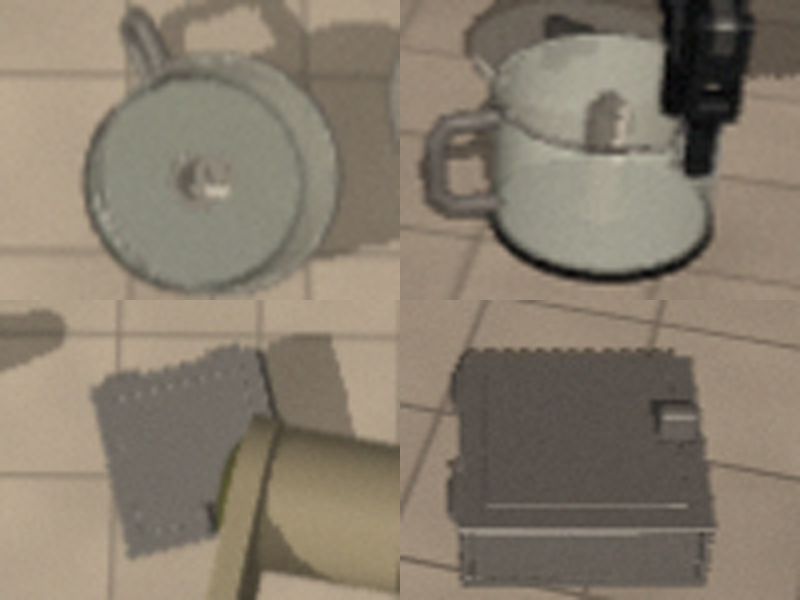

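```bash
cat > case.py <<'E'
from h import *
from scipy.optimize import least_squares as LS
np.set_printoptions(precision=1,suppress=True)
t=ctrl.capture("top");s=ctrl.capture("side")
z=.4
ob=[(t,(77,74,52),np.array((40,108))/5+[180,195]-z),(t,(77,-74,52),np.array((248,63))/5+[180,195]-z),(t,(-75,-74,52),np.array((297,265))/5+[180,195]-z),(t,(-75,74,52),np.array((85,320))/5+[180,195]-z),
(s,(-75,74,52),(318.6,301.4)),(s,(-75,-74,52),(312.6,258.9)),(s,(77,74,52),(254.1,301.4)),(s,(-59,0,66),(309.1,274.6)),(t,(-59,0,70),(221.4,248.2))]
def g(p):
    c,si=np.cos(p[2]),np.sin(p[2])
    return np.concatenate([proj(k,(p[0]+c*a-si*b,p[1]+si*a+c*b,h))-q for k,(a,b,h),q in ob])
r=LS(g,(496,206,.247),loss="soft_l1");p=r.x;print(p,p[2]);print(r.fun.reshape(-1,2))
c,si=np.cos(p[2]),np.sin(p[2])
for n,a in(("pull",-59),("hinge",77)): print(n,p[0]+c*a,p[1]+si*a)
E
python3 case.py
```

```text
[497.3 208.2   0.3] 0.2519561798194628
[[-0.4 -0.2]
 [-0.3 -1.5]
 [-0.1  1. ]
 [ 0.2  0.4]
 [-0.  -0.3]
 [-0.1 -1.1]
 [-0.5 -0.4]
 [ 0.3 -0.5]
 [-5.4  1. ]]
pull 440.12038679403634 193.475046685541
hinge 571.8264046046027 227.3796905043864
```

>>> send_rows(
  targets=[
    [-0.3,0.0074,-0.0364,0,0,0,0],
    [-0.3,0.0074,-0.0364,0,0,0,0],
    [-0.3,0.0074,-0.0364,0.01,0,0,0],
    [-0.3,0.0075,-0.0365,0.03,0,0,0],
    [-0.3,0,0,0.04,0,0,0],
    [-0.1,0,0,0.04,0,0,0],
    [0.2,0,0,0.03,0,0,0],
    [0.2,0,0,0.0123,0,0,0],
    [0.2,0,0,0.005,0,0,0],
    [0.2,0,0,0,0,0,0],
  ],
)

```text
time_s: 17.65
eef_pos: [440.0, 192.7, 56.7]
ee_rot: [-0.0, 0.992, 0.125, 0.001]
force: [0.6, 0.2, 0.0]
grip_width: 0.397
grip_force: 0.0
```

```bash
python3 d.py 439.5 192.5 56 0.25;python3 - <<'E'
from h import *
s=ctrl.capture("side");cv2.imwrite("pics/z5.png",cv2.resize(s["img"][240:315,250:350],None,fx=6,fy=6,interpolation=2)[:,:,::-1])
E
```

```text
pos [440.  192.7  56.7] q [-0.000e+00  9.922e-01  1.246e-01  6.000e-04] d mm [-0.5  0.1  0.7] turn [ 0.    -0.001 -0.   ] d in goal axes [-0.5  0.1  0.7]
F [0.6 0.2 0. ] grip 0.397 0.0 t 17.65
```

View pics/z5.png

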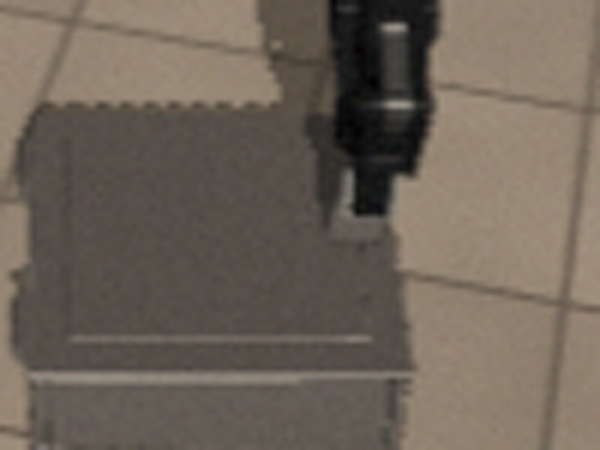

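```bash
cat > sw.py <<'E'
import numpy as np
def pose(phi,T,a=-132.9,b=27.7):
    G=np.array([a*np.cos(phi)+b*np.sin(phi),b*np.cos(phi)-a*np.sin(phi)])
    return G+19*np.array([-np.sin(T),-np.cos(T)]) # TCP in (case x, z)
N=17;ph=np.r_[0.05,np.linspace(0.15,1.95,N)];ph=np.r_[0,ph]
Tt=np.clip((ph-.8)/1.1,0,1)*0.35
for i in range(1,len(ph)):
    d=pose(ph[i],Tt[i])-pose(ph[i-1],Tt[i-1]);T=Tt[i-1]
    dx=d@[np.cos(T),-np.sin(T)];dz=d@[-np.sin(T),-np.cos(T)]
    print(i,round(ph[i],2),f"[1, {dx/1e3:.4f}, 0, {dz/1e3:.4f}, 0, {-(Tt[i]-T):.3f}, 0]")
E
python3 sw.py
```

```text
1 0.05 [1, 0.0016, 0, -0.0066, 0, -0.000, 0]
2 0.15 [1, 0.0041, 0, -0.0129, 0, -0.000, 0]
3 0.26 [1, 0.0061, 0, -0.0140, 0, -0.000, 0]
4 0.38 [1, 0.0076, 0, -0.0132, 0, -0.000, 0]
5 0.49 [1, 0.0091, 0, -0.0123, 0, -0.000, 0]
6 0.6 [1, 0.0104, 0, -0.0112, 0, -0.000, 0]
7 0.71 [1, 0.0116, 0, -0.0099, 0, -0.000, 0]
8 0.82 [1, 0.0125, 0, -0.0086, 0, -0.008, 0]
9 0.94 [1, 0.0128, 0, -0.0072, 0, -0.036, 0]
10 1.05 [1, 0.0133, 0, -0.0062, 0, -0.036, 0]
11 1.16 [1, 0.0137, 0, -0.0051, 0, -0.036, 0]
12 1.27 [1, 0.0141, 0, -0.0040, 0, -0.036, 0]
13 1.39 [1, 0.0143, 0, -0.0028, 0, -0.036, 0]
14 1.5 [1, 0.0145, 0, -0.0017, 0, -0.036, 0]
15 1.61 [1, 0.0146, 0, -0.0005, 0, -0.036, 0]
16 1.72 [1, 0.0146, 0, 0.0007, 0, -0.036, 0]
17 1.84 [1, 0.0145, 0, 0.0018, 0, -0.036, 0]
18 1.95 [1, 0.0146, 0, 0.0030, 0, -0.020, 0]
```

>>> send_rows(
  targets=[
    [0.6,0.003,0,0,0,0,0],
    [1,0,0,0,0,0,0],
    [1,0,0,0,0,0,0],
    [1,0,0,0,0,0,0],
    [1,0,0,0,0,0,0],
    [1,0,0,0,0,0,0],
    [1,0,0,-0.003,0,0,0],
    [1,0,0,-0.004,0,0,0],
    [1,0,0,0,0,0,0],
    [1,0,0,0,0,0,0],
  ],
  squeeze=30,
)

```text
time_s: 18.95
eef_pos: [442.4, 193.3, 63.0]
ee_rot: [0.0, 0.992, 0.125, 0.0]
force: [-0.2, 0.2, -0.0]
grip_width: -0.004
grip_force: 0.0
```

Run:
```python
from h import *
np.set_printoptions(precision=1,suppress=True)
s=ctrl.capture("side");t=ctrl.capture("top")
Z=lambda p:(p-np.array([250,240])+.42)*6
c,si=np.cos(.25),np.sin(.25)
print("tip near finger",Z(proj(s,(440-si*20,192.7+c*20,57))),"tcp",Z(proj(s,(440,192.7,57))))
for b in(6,-6):
  for a in(-47,-71):
    for z in (52,76): print(a,b,z,Z(proj(s,(497+c*a-si*b,207+si*a+c*b,z))))
for n in("flap_pull","case"):
  for q in(s,t): print(n,ctrl.landmark_of(n,q)[:2],ctrl.boxes_of(n,q)[:1])
a=s["img"][255:300,285:330]
cv2.imwrite("pics/z6.png",np.hstack([cv2.resize(s["img"][240:300,270:330],(400,400),interpolation=2),cv2.resize(t["img"][205:265,185:245],(400,400),interpolation=2)])[:,:,::-1])
```

```text
tip near finger [362.  257.1] tcp [357.8 221.6]
-47 6 52 [329.7 240.1]
-47 6 76 [333.6 198.6]
-71 6 52 [387.6 240.4]
-71 6 76 [392.4 198.9]
-47 -6 52 [327.5 219.1]
-47 -6 76 [331.3 177.7]
-71 -6 52 [384.8 219.4]
-71 -6 76 [389.5 178. ]
flap_pull [] [{'extent': [257.0, 257.5, 62.8, 47.2], 'score': 0.6}]
flap_pull [{'point': [216.5, 248.5], 'score': 0.83}] [{'extent': [188.4, 208.8, 51.1, 44.5], 'score': 0.97}]
case [{'point': [285.7, 291.2], 'score': 0.65}] []
case [{'point': [216.7, 233.8], 'score': 0.85}] [{'extent': [186.4, 208.2, 53.8, 41.9], 'score': 0.65}]
```

View pics/z6.png

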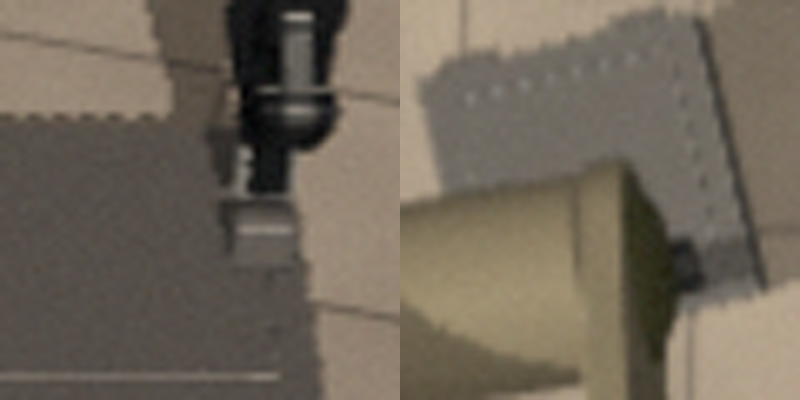

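Run:
```python
from h import *
np.set_printoptions(precision=1,suppress=True)
s=ctrl.capture("side");t=ctrl.capture("top")
print("top px of est. pull",proj(t,(440,193.3,66)),proj(t,(440,193.3,76)),"tcp",proj(t,(442.4,193.3,63)),"side tcp",proj(s,(442.4,193.3,63)), proj(s,(442.4,193.3,82)))
for p in((221.4,248.2),(216.5,248.5),(227.3,244.5),(219,248.7)): print(p,atz(t,p,66))
print("case centre edges of lid in top: mid of -x edge", proj(t,(497-75*.969,207-75*.247,52)))
j=ctrl.sense();print(j["force"],j["wrist_torque"],j["grip_width"],j["joints"])
```

```text
top px of est. pull [216.2 249.3] [215.7 249.3] tcp [216.4 248.6] side tcp [308.4 274.8] [308.9 269.3]
(221.4, 248.2) [443.8 175.8  66. ]
(216.5, 248.5) [442.6 192.4  66. ]
(227.3, 244.5) [456.5 156.1  66. ]
(219, 248.7) [442.  183.9  66. ]
case centre edges of lid in top: mid of -x edge [218.2 253.9]
[-0.1  0.  -0.4] [-0.  0.  0.] -0.0037667144115920074 [0.2 0.4 1.8 0.  1.  1.5]
```

>>> send_rows(
  targets=[
    [0.2,0,0,0,0,0,0],
    [0.2,0,0,0,0,0,0],
    [0.2,0,0,0,0,0,0],
    [0.4,0,0,0.006,0,0,0],
    [0.4,0,0,0.003,0,0,0],
    [0.4,0,0,0.002,0,0,0],
    [0.4,0,0,0.002,0,0,0],
    [0.4,0,0,0,0,0,0],
    [0.4,0,0,0,0,0,0],
    [0.4,0,0,0,0,0,0],
  ],
)

```text
time_s: 20.8
eef_pos: [442.5, 193.4, 50.1]
ee_rot: [-0.0, 0.992, 0.125, 0.0]
force: [0.4, 0.3, 0.7]
grip_width: 0.3
grip_force: 0.0
```

>>> send_rows(
  targets=[
    [0.4,0,0,0.002,0,0,0],
    [0.4,0,0,0.002,0,0,0],
    [0.4,0,0,0.001,0,0,0],
    [0.4,0,0,0.001,0,0,0],
    [0.4,0,0,0,0,0,0],
    [1,0,0,0,0,0,0],
    [1,0,0,0,0,0,0],
    [1,0,0,0,0,0,0],
    [1,0,0,0,0,0,0],
    [1,0,0,0,0,0,0],
  ],
)

```text
time_s: 22.05
eef_pos: [442.3, 194.0, 44.1]
ee_rot: [-0.001, 0.992, 0.125, 0.0]
force: [-1.3, 5.9, 1.5]
grip_width: 0.125
grip_force: 32.3
```

```bash
sed -i 's/19\*np/25*np/; s/a=-132.9,b=27.7/a=-133,b=21/' sw.py; python3 sw.py
```

```text
1 0.05 [1, 0.0012, 0, -0.0066, 0, -0.000, 0]
2 0.15 [1, 0.0034, 0, -0.0130, 0, -0.000, 0]
3 0.26 [1, 0.0054, 0, -0.0142, 0, -0.000, 0]
4 0.38 [1, 0.0069, 0, -0.0135, 0, -0.000, 0]
5 0.49 [1, 0.0084, 0, -0.0126, 0, -0.000, 0]
6 0.6 [1, 0.0098, 0, -0.0116, 0, -0.000, 0]
7 0.71 [1, 0.0110, 0, -0.0104, 0, -0.000, 0]
8 0.82 [1, 0.0119, 0, -0.0091, 0, -0.008, 0]
9 0.94 [1, 0.0121, 0, -0.0078, 0, -0.036, 0]
10 1.05 [1, 0.0126, 0, -0.0068, 0, -0.036, 0]
11 1.16 [1, 0.0131, 0, -0.0057, 0, -0.036, 0]
12 1.27 [1, 0.0135, 0, -0.0046, 0, -0.036, 0]
13 1.39 [1, 0.0138, 0, -0.0035, 0, -0.036, 0]
14 1.5 [1, 0.0141, 0, -0.0024, 0, -0.036, 0]
15 1.61 [1, 0.0142, 0, -0.0012, 0, -0.036, 0]
16 1.72 [1, 0.0142, 0, -0.0001, 0, -0.036, 0]
17 1.84 [1, 0.0142, 0, 0.0011, 0, -0.036, 0]
18 1.95 [1, 0.0145, 0, 0.0022, 0, -0.020, 0]
```

>>> send_rows(
  targets=[
    [1,0.0012,0,-0.0066,0,0,0],
    [1,0.0034,0,-0.013,0,0,0],
    [1,0.0054,0,-0.0142,0,0,0],
    [1,0.0069,0,-0.0135,0,0,0],
    [1,0.0084,0,-0.0126,0,0,0],
    [1,0.0098,0,-0.0116,0,0,0],
    [1,0.011,0,-0.0104,0,0,0],
    [1,0.0119,0,-0.0091,0,-0.008,0],
    [1,0.0121,0,-0.0078,0,-0.036,0],
    [1,0.0126,0,-0.0068,0,-0.036,0],
  ],
  squeeze=35,
)

```text
time_s: 23.3
eef_pos: [522.3, 214.9, 149.1]
ee_rot: [0.004, 0.991, 0.125, -0.041]
force: [-2.1, 6.2, -2.6]
grip_width: 0.114
grip_force: 34.0
```

>>> send_rows(
  targets=[
    [1,0.0131,0,-0.0057,0,-0.036,0],
    [1,0.0135,0,-0.0046,0,-0.036,0],
    [1,0.0138,0,-0.0035,0,-0.036,0],
    [1,0.0141,0,-0.0024,0,-0.036,0],
    [1,0.0142,0,-0.0012,0,-0.036,0],
    [1,0.0142,0,-0.0001,0,-0.036,0],
    [1,0.0142,0,0.0011,0,-0.036,0],
    [1,0.0145,0,0.0022,0,-0.02,0],
    [1,0,0,0,0,0,0],
    [1,0,0,0,0,0,0],
  ],
)

```text
time_s: 24.55
eef_pos: [629.8, 242.9, 141.6]
ee_rot: [0.021, 0.977, 0.124, -0.172]
force: [1.5, 9.7, 9.3]
grip_width: 0.086
grip_force: 34.3
```

```bash
python3 d.py 497 207 150 0.25
python3 - <<'E'
from h import *
s=ctrl.capture("side");t=ctrl.capture("top");print([ctrl.landmark_of("flap_pull",c)[:1] for c in(s,t)],[ctrl.landmark_of("disc",c)[:1] for c in(s,t)])
cv2.imwrite("pics/z7.png",np.hstack([cv2.resize(s["img"][200:320,220:340],(400,400),interpolation=2),cv2.resize(t["img"][165:265,165:265],(400,400),interpolation=2)])[:,:,::-1])
E
```

```text
pos [629.8 242.9 141.6] q [ 0.0205  0.9771  0.1236 -0.1721] d mm [-132.2    1.8   39.1] turn [-0.002  0.348  0.002] d in goal axes [-137.6    2.    -8.4]
F [1.5 9.7 9.3] grip 0.086 34.3 t 24.55
[[{'point': [232.3, 242.7], 'score': 0.56}], [{'point': [193.7, 192.6], 'score': 0.56}]] [[{'point': [285.0, 292.0], 'score': 0.89}], [{'point': [217.3, 234.7], 'score': 0.94}]]
```

View pics/z7.png

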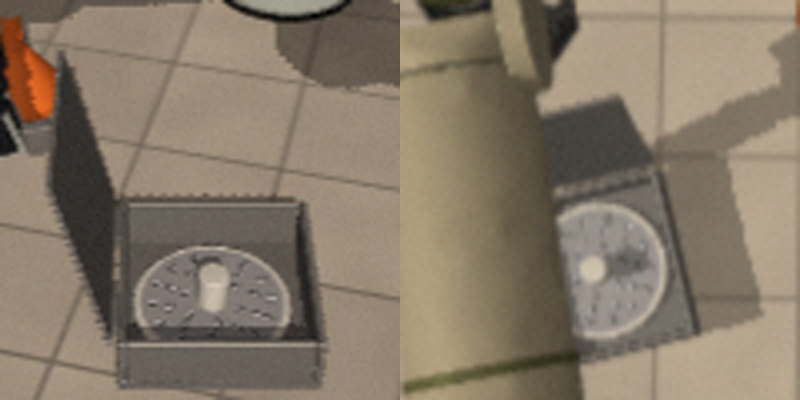

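>>> send_rows(
  targets=[
    [0.5,0,0,0,0,0,0],
    [0.3,0,0,0,0,0,0],
    [0.3,0,0,0,0,0,0],
    [0.3,0,0,-0.02,0,0,0],
    [0.3,0,0,-0.03,0,0,0],
    [0.3,-0.006,0,-0.035,0,0,0],
    [0.3,-0.012,0,-0.035,0,0,0],
    [0.3,-0.012,0,-0.035,0,0,0],
    [0.3,-0.004,0,-0.01,0,0,0],
    [0.3,0,0,0,0,0,0],
  ],
)

```text
time_s: 26.1
eef_pos: [622.7, 235.9, 292.1]
ee_rot: [0.02, 0.978, 0.123, -0.165]
force: [0.7, -0.5, -0.6]
grip_width: 0.35
grip_force: 0.0
```

```bash
python3 d.py 497 207 290 0.25
python3 - <<'E'
from h import *
np.set_printoptions(precision=1,suppress=True)
s=ctrl.capture("side");t=ctrl.capture("top")
print("hub",atz(s,(283.5,281.2),42),atz(t,(212.9,231.4),42))
d=[ctrl.landmark_of("disc",c)[0]["point"] for c in(s,t)];print(tri(s,d[0],t,d[1]),atz(s,d[0],6),atz(t,d[1],6))
p=[ctrl.landmark_of("flap_pull",c)[:1] for c in(s,t)];print(p,ctrl.boxes_of("flap_pull",s)[:1])
for f in(1.9,2.1):
  a=77-150*np.cos(f);print(f,[proj(s,(497+.969*a-.247*b,207+.247*a+.969*b,48+150*np.sin(f))) for b in(74,-74)])
E
```

```text
pos [622.7 235.9 292.1] q [ 0.0197  0.9784  0.1226 -0.1651] d mm [-121.1   -3.    44.2] turn [-0.002  0.334 -0.001] d in goal axes [-128.9   -3.1    2.1]
F [ 0.7 -0.5 -0.6] grip 0.35 0.0 t 26.1
hub [501.1 210.2  42. ] [501.4 210.3  42. ]
(array([501.6, 207.7,  -0.9]), np.float64(2.85301466520808)) [501.9 214.    6. ] [499.9 206.4   6. ]
[[{'point': [218.7, 250.0], 'score': 0.97}], [{'point': [193.4, 184.6], 'score': 0.7}]] [{'extent': [213.1, 221.8, 40.7, 79.4], 'score': 0.74}]
1.9 [array([230.2, 256.8]), array([234.8, 215.2])]
2.1 [array([217.7, 261.1]), array([223.9, 219.2])]
```

>>> send_rows(
  targets=[
    [0,0,0,0,0,0.167,0],
    [-0.3,0,0,0,0,0.167,0],
    [-0.3,-0.0313,-0.001,0,0,0,0],
    [-0.3,-0.0313,-0.001,0,0,0,0],
    [-0.3,-0.0312,-0.001,0,0,0,0],
    [-0.3,-0.0312,-0.001,0.01,0,0,0],
    [-0.3,0,0,0.04,0,0,0],
    [-0.3,0,0,0.05,0,0,0],
    [-0.3,0,0,0.05,0,0,0],
    [-0.3,0,0,0.04,0,0,0],
  ],
)

```text
time_s: 27.7
eef_pos: [492.2, 206.9, 108.3]
ee_rot: [0.003, 0.992, 0.125, -0.028]
force: [0.3, -0.3, 0.6]
grip_width: 0.648
grip_force: 0.0
```

```bash
python3 d.py 500.5 209 40 0.25
```

```text
pos [492.2 206.9 108.3] q [ 0.0026  0.9918  0.1245 -0.0281] d mm [12.4  0.1 67.7] turn [-0.002  0.056 -0.   ] d in goal axes [ 8.6  0.  68.3]
F [ 0.3 -0.3  0.6] grip 0.648 0.0 t 27.7
```

>>> send_rows(
  targets=[
    [-0.3,0,0,0,0,0.056,0],
    [-0.3,0.0086,0,0,0,0,0],
    [-0.3,0,0,0.04,0,0,0],
    [-0.3,0,0,0.028,0,0,0],
    [-0.3,0,0,0.01,0,0,0],
    [-0.3,0,0,0.008,0,0,0],
    [-0.3,0,0,0.006,0,0,0],
    [0,0,0,0.002,0,0,0],
    [0.2,0,0,0,0,0,0],
    [0.2,0,0,0,0,0,0],
  ],
)

```text
time_s: 28.95
eef_pos: [501.4, 209.3, 16.6]
ee_rot: [-0.001, 0.992, 0.125, 0.001]
force: [0.3, 0.2, 0.2]
grip_width: 0.399
grip_force: 0.0
```

```bash
python3 d.py 500.5 209 0 0.25
python3 - <<'E'
from h import *
s=ctrl.capture("side")
cv2.imwrite("pics/z8.png",np.hstack([cv2.resize(s["img"][240:310,250:320],(560,560),interpolation=2)])[:,:,::-1])
c,si=.969,.247
p=ctrl.sense()["eef_pos"]
for z in (14,24,34,44): 
  print(z,[((proj(s,(p[0]-si*y,p[1]+c*y,z))-[250,240]+.44)*8).round() for y in(-17,0,17,24)])
E
```

```text
pos [501.4 209.3  16.6] q [-9.000e-04  9.922e-01  1.246e-01  6.000e-04] d mm [-1.   0.1 16.6] turn [-0.002 -0.001 -0.   ] d in goal axes [-1.   0.1 16.6]
F [0.3 0.2 0.2] grip 0.399 0.0 t 28.95
14 [array([267., 353.]), array([268., 393.]), array([270., 433.]), array([271., 450.])]
24 [array([268., 332.]), array([269., 371.]), array([271., 411.]), array([272., 428.])]
34 [array([269., 309.]), array([270., 349.]), array([272., 389.]), array([273., 406.])]
44 [array([270., 287.]), array([271., 326.]), array([273., 367.]), array([274., 384.])]
```

View pics/z8.png

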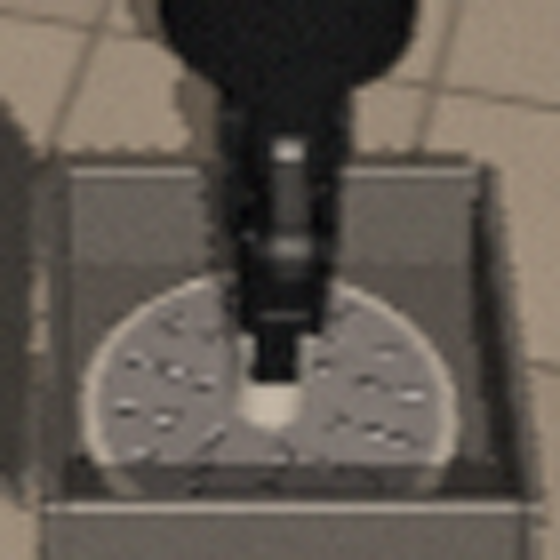

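>>> send_rows(
  targets=[
    [0.2,-0.001,0,0.006,0,0,0],
    [0.2,0,0,0.005,0,0,0],
    [0.2,0,0,0.0035,0,0,0],
    [0.2,0,0,0,0,0,0],
    [0.6,0,0,0,0,0,0],
    [1,0,0,0,0,0,0],
    [1,0,0,0,0,0,0],
    [1,0,0,0,0,0,0],
    [1,0,0,0,0,0,0],
    [1,0,0,0,0,0,0],
  ],
  squeeze=50,
)

```text
time_s: 30.25
eef_pos: [500.5, 209.1, 2.0]
ee_rot: [-0.001, 0.992, 0.125, 0.001]
force: [-0.6, -0.5, 5.2]
grip_width: 0.253
grip_force: 49.3
```

>>> send_rows(
  targets=[
    [1,0,0,-0.005,0,0,0],
    [1,0,0,-0.01,0,0,0],
    [1,0,0,-0.015,0,0,0],
    [1,0,0,-0.025,0,0,0],
    [1,0,0,-0.03,0,0,0],
    [1,0,0,-0.03,0,0,0],
    [1,0,0,-0.03,0,0,0],
    [1,0,0,-0.02,0,0,0],
    [1,0,0,-0.01,0,0,0],
    [1,0,0,0,0,0,0],
  ],
  squeeze=60,
)

```text
time_s: 31.5
eef_pos: [500.3, 208.8, 177.2]
ee_rot: [-0.001, 0.992, 0.125, 0.001]
force: [-0.0, 0.5, -0.8]
grip_width: 0.25
grip_force: 58.8
```

```bash
python3 d.py 526 -266 156 0.25
python3 - <<'E'
from h import *
np.set_printoptions(precision=1,suppress=True)
s=ctrl.capture("side");t=ctrl.capture("top")
for c in(s,t): print(ctrl.landmark_of("disc",c)[:1],ctrl.boxes_of("disc",c)[:1])
E
```

```text
pos [500.3 208.8 177.2] q [-9.000e-04  9.922e-01  1.246e-01  7.000e-04] d mm [-92.4 466.4  20.3] turn [-0.002 -0.002 -0.   ] d in goal axes [-92.5 466.4  21.2]
F [-0.   0.5 -0.8] grip 0.25 58.8 t 31.5
[{'point': [285.7, 237.9], 'score': 0.8}] [{'extent': [260.8, 221.0, 54.9, 36.6], 'score': 0.94}]
[{'point': [209.2, 230.9], 'score': 0.7}] [{'extent': [193.5, 215.3, 33.5, 32.3], 'score': 0.62}]
```

>>> send_rows(
  targets=[
    [1,-0.004,0.02,0,0,0,0],
    [1,-0.006,0.03,0,0,0,0],
    [1,-0.008,0.04,0,0,0,0],
    [1,-0.008,0.04,0,0,0,0],
    [1,-0.008,0.04,0,0,0,0],
    [1,-0.008,0.04,0,0,0,0],
    [1,-0.008,0.04,0,0,0,0],
    [1,-0.008,0.04,0,0,0,0],
    [1,-0.008,0.04,0,0,0,0],
    [1,-0.008,0.04,0,0,0,0],
  ],
)

```text
time_s: 33.05
eef_pos: [519.8, -169.4, 175.7]
ee_rot: [-0.001, 0.992, 0.125, 0.0]
force: [0.6, -0.8, -1.3]
grip_width: 0.25
grip_force: 58.8
```

>>> send_rows(
  targets=[
    [1,-0.007,0.036,0,0,0,0],
    [1,-0.006,0.03,0,0,0,0],
    [1,-0.004,0.02,0.002,0,0,0],
    [1,-0.0015,0.0104,0.004,0,0,0],
    [1,0,0,0.006,0,0,0],
    [1,0,0,0.005,0,0,0],
    [1,0,0,0.004,0,0,0],
    [1,0,0,0,0,0,0],
    [1,0,0,0,0,0,0],
    [1,0,0,0,0,0,0],
  ],
)

```text
time_s: 34.3
eef_pos: [525.9, -266.0, 155.1]
ee_rot: [-0.001, 0.992, 0.125, 0.0]
force: [0.0, -0.7, -1.3]
grip_width: 0.25
grip_force: 58.9
```

```bash
python3 d.py 526 -266 156 0.25
cat > fin.py <<'E'
from h import *
from scipy.optimize import least_squares as LS
np.set_printoptions(precision=1,suppress=True)
s=ctrl.capture("side");t=ctrl.capture("top")
for c in(s,t): print(ctrl.landmark_of("disc",c)[:1],ctrl.boxes_of("disc",c)[:1])
th=np.linspace(0,6.283,90)
def ext(c,x,y,z):
    P=np.array([proj(c,(x+60*np.cos(a),y+60*np.sin(a),z+h)) for a in th for h in(0,6)]);return np.r_[P.min(0),P.max(0)]
e=ctrl.boxes_of("disc",s)[0]["extent"];b=np.array([e[0],e[1],e[0]+e[2],e[1]+e[3]])
r=LS(lambda p:(ext(s,*p)-b),(526,-266,160));print("box fit",r.x,r.fun)
print("expected side box",ext(s,526,-266,160),"obs",b)
save(s,"s9");save(t,"t9")
E
python3 fin.py
```

```text
pos [ 525.9 -266.   155.1] q [-8.000e-04  9.922e-01  1.246e-01  4.000e-04] d mm [ 0.1 -0.  -0.9] turn [-0.001 -0.001 -0.   ] d in goal axes [ 0.1 -0.  -0.9]
F [ 0.  -0.7 -1.3] grip 0.25 58.9 t 34.3
[{'point': [308.9, 150.4], 'score': 0.7}] []
[{'point': [357.2, 225.8], 'score': 0.73}] [{'extent': [338.9, 209.8, 32.1, 29.1], 'score': 0.7}]Traceback (most recent call last):
  File "fin.py", line 9, in <module>
    e=ctrl.boxes_of("disc",s)[0]["extent"];b=np.array([e[0],e[1],e[0]+e[2],e[1]+e[3]])
      ~~~~~~~~~~~~~~~~~~~~~~~^^^
IndexError: list index out of range
```

```bash
cat > fin2.py <<'E'
from h import *
from scipy.optimize import least_squares as LS
np.set_printoptions(precision=1,suppress=True,linewidth=160)
s=ctrl.capture("side")
bg=cv2.imread("pics/s0.png")[:,:,::-1].astype(int)
m=(np.abs(cv2.GaussianBlur(s["img"],(3,3),0).astype(int)-cv2.GaussianBlur(bg.astype(np.uint8),(3,3),0)).max(2)>22)
for v in range(136,172): 
    u=np.where(m[v,265:350])[0]+265
    print(v,(u.min(),u.max(),len(u)) if len(u) else None,end="; ")
th=np.linspace(0,6.283,180)
p=ctrl.sense()["eef_pos"]
z=p[2]+4
P=np.array([proj(s,(p[0]+60*np.cos(a),p[1]+60*np.sin(a),z+h)) for a in th for h in(0,6)])
print("\nexpected",P.min(0),P.max(0))
lo=[(u,np.where(m[120:175,u])[0].max()+120) for u in range(286,334,4)]
ex=[max((q[1] for q in P if abs(q[0]-u)<1.5),default=0) for u,_ in lo]
print([(u,v,round(float(e),1)) for (u,v),e in zip(lo,ex)])
E
python3 fin2.py
```

```text
136 (np.int64(279), np.int64(317), 39); 137 (np.int64(281), np.int64(326), 46); 138 (np.int64(282), np.int64(328), 47); 139 (np.int64(284), np.int64(329), 46); 140 (np.int64(285), np.int64(330), 46); 141 (np.int64(286), np.int64(331), 46); 142 (np.int64(286), np.int64(331), 45); 143 (np.int64(286), np.int64(331), 46); 144 (np.int64(286), np.int64(332), 45); 145 (np.int64(286), np.int64(332), 37); 146 (np.int64(287), np.int64(332), 37); 147 (np.int64(288), np.int64(333), 35); 148 (np.int64(295), np.int64(333), 31); 149 (np.int64(294), np.int64(334), 20); 150 (np.int64(293), np.int64(349), 29); 151 (np.int64(293), np.int64(349), 30); 152 (np.int64(293), np.int64(349), 28); 153 (np.int64(300), np.int64(349), 38); 154 (np.int64(294), np.int64(349), 39); 155 (np.int64(294), np.int64(349), 46); 156 (np.int64(293), np.int64(349), 40); 157 (np.int64(294), np.int64(349), 43); 158 (np.int64(302), np.int64(349), 39); 159 (np.int64(305), np.int64(349), 36); 160 (np.int64(324), np.int64(349), 23); 161 (np.int64(325), np.int64(349), 22); 162 (np.int64(327), np.int64(349), 19); 163 (np.int64(328), np.int64(349), 18); 164 (np.int64(329), np.int64(349), 16); 165 (np.int64(330), np.int64(349), 15); 166 (np.int64(330), np.int64(349), 15); 167 (np.int64(331), np.int64(349), 13); 168 (np.int64(331), np.int64(349), 12); 169 (np.int64(331), np.int64(349), 11); 170 (np.int64(331), np.int64(349), 11); 171 (np.int64(331), np.int64(340), 10); 
expected [290.2 142.4] [327.  161.1]
[(286, np.int64(145), 0.0), (290, np.int64(147), 154.7), (294, np.int64(157), 157.7), (298, np.int64(155), 159.5), (302, np.int64(174), 160.4), (306, np.int64(174), 161.0), (310, np.int64(159), 161.1), (314, np.int64(158), 161.1), (318, np.int64(157), 160.6), (322, np.int64(158), 159.4), (326, np.int64(161), 157.5), (330, np.int64(174), 0.0)]
```

```bash
cat > fin3.py <<'E'
from h import *
from scipy.optimize import differential_evolution as DE
from scipy.ndimage import map_coordinates as MC
np.set_printoptions(precision=3,suppress=True)
s=ctrl.capture("side");t=ctrl.capture("top")
a=ctrl.landmark_of("disc",s)[0]["point"];b=ctrl.landmark_of("disc",t)[0]["point"]
print("tri",tri(s,a,t,b),"at z=159",atz(s,a,159),atz(t,b,159))
def G(c):
    g=cv2.GaussianBlur(cv2.cvtColor(c["img"],cv2.COLOR_RGB2GRAY).astype(np.float32),(0,0),.8)
    return np.hypot(cv2.Sobel(g,cv2.CV_32F,1,0),cv2.Sobel(g,cv2.CV_32F,0,1))
gs=G(s);th=np.radians(np.arange(-10,191,4))
def pts(c,p,h):
    x,y,z,tx,ty=p;X=60*np.cos(th);Y=60*np.sin(th)
    return np.array([proj(c,(x+u,y+v,z+h+tx*u+ty*v)) for u,v in zip(X,Y)])
def cost(p):
    r=0
    for h in(0,6):
        q=pts(s,p,h);r-=np.minimum(MC(gs,[q[:,1],q[:,0]],order=1),150).mean()
    return r
r=DE(cost,[(514,538),(-290,-245),(145,175),(-.15,.15),(-.15,.15)],seed=1,maxiter=80,popsize=12,tol=1e-4)
print("fit",r.x,r.fun,"expected cost",cost((526,-266,159,0,0)))
E
python3 fin3.py
```

```text
tri (array([ 522.955, -265.761,  152.144]), np.float64(8.216522658611707)) at z=159 [ 525.383 -252.584  159.   ] [ 518.446 -264.918  159.   ]
fit [ 525.79  -274.607  158.564    0.038    0.008] -225.34225 expected cost -189.90555
```

```bash
python3 -c "
from rig import ctrl
print(ctrl.sense()['dq'].round(3),ctrl.sense()['time_s']);print(ctrl.finish_job())"
```

```text
[-0.    -0.    -0.     0.002  0.     0.001] 34.9
the job is handed in; nothing more can be done
None
```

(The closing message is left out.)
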